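Load one mount plate into the sprung holding clip

ROBOT

A 6-joint arm with a two-finger parallel gripper is mounted at the origin on the work surface. World frame = base frame: x ahead of the robot, y to its left, z up, the work surface at z = 0. Lengths are in m, angles in rad, forces in N, time in s.
With the tool pointing down it reaches from about 0.3 to 0.875 m from the base axis. Payload 6.4 kg.
Tool frame: the origin (TCP) lies midway between the tips of the shut fingers; the grasp point (between the pads) lies 19 mm behind it; z points along the fingers, y is the line along which they close (so a half turn about z gives the same grasp; the last joint's range is limited). The gripper opens to 85 mm and grips with 20 to 120 N. Pads are 22 mm wide; open, the fingers measure 114 mm over their backs; the gripper's body (76 mm by 85 mm) begins 54 mm behind the grasp point. The pads swing forward as they close: fully open they stand 13 mm farther back than shut.
Start: joints at [0.94, 0.181, 1.607, -0, 1.354, -0.206], TCP at [0.237, 0.524, 0.231] pointing down, gripper open.
Joint ranges: [-2.99, 2.99], [-0.89, 2.07], [0.3, 2.58], [-1.14, 4.28], [0, 2.63], [-3.12, 3.12]. Speed limits (rad/s): [2.57, 2.57, 3.01, 3.14, 3.14, 3.14].

INTERFACE

Orientations are given as a unit quaternion [w, x, y, z].
In Python, from bench import * gives the robot as it stands.
- The arm moves only by the tool play_rows, never from a script. Its argument "plan" is a list of rows, each a list of 3 entries, a list of its own where there are three numbers: the finger opening in mm, from 0 to 85.4, then the shift along the tool's x, y, z normalised to -1 to 1, where 1 is 40 cm, then the turn about the tool's z normalised to -1 to 1, where 1 is pi rad. A call has 1 to 10 rows; each row is the pose to reach, as a shift and turn from the pose commanded when the call began, along the tool's axes at that moment, turning the shorter way round; what a row does not reach only later rows make up. A row lasts 1/10 s, in which the tool goes at most 50 mm and 8.59 degrees, less where a joint would pass 70% of its speed; a pose out of reach is approached as far as the arm can. A call with a number of a shift or a turn outside -1 to 1 is refused whole. A call with a gripper value outside its range is refused whole. The fingers move at their own pace and stop on an object; the grip force is fixed at half the most. Time passes only in rows, so rows that repeat a pose let the fingers close. It gives the time, the measured TCP pose, the force, the opening and the grip force at its end, in the units of the state.
- get_obs(): the state, without advancing time (a new reading comes with each control period).
- camera(name): name is "side" or "top"; returns a dict with "image" (400x640x3 uint8, red, green, blue), "range_z" (400x640 float32, m along the optical axis (not along the pixel's ray), 0 where there is no reading), "intrinsics" (3x3 intrinsics, pixels), "rvec" (rotation vector, rad) and "tvec" (3), from world to camera coordinates, as OpenCV has them. Camera axes: x right, y down, z forward; pixel columns grow to the right and rows downward; lengths in m; the calibration is good to about 2 mm. A picture is of the moment at which its call begins.
- hand_in(): hands the job in; it is judged then, once.
Trained networks look in a picture, given as the dict that the camera call returned (one of the last four; its "shot" number tells which), for a name from the list of things; names that differ only in an ending like _2 or _b are one class to them, and where a whole thing is asked for, a point or a joint stands for the part that bears it (a point fixed in the world has none). Each returns a list of dicts, best first, with "conf" (0 to 1); they miss things now and then, are a little off and sometimes report something else, mostly with a low value. They report only what shows in the picture. A call takes as long as a camera call. They do not tell look-alikes from the thing itself.
- search_frame(picture, label): "rect" ([centre column, centre row, width, height] in pixels, round what is visible of it).
- masks_of(picture, label): "mask" (400x640 bool, what is visible of it) and "rect" ([centre column, centre row, width, height] in pixels, round what is visible of it).
The state is a dict: "time_s": time; "q": joint angles; "dq": joint speeds; "joint_efforts": joint torques, N m; "eef_pos": TCP position; "eef_rot": TCP orientation; "wrist_force": force on the tool from outside, world axes, zero at the start; "torque": the same for the moment, N m; "opening": opening from 0.0 (shut) to 1.0 (fully open); "grasp_force": force on a finger pad.
Only numpy, scipy, OpenCV 4.12 (cv2) and the standard library are available. Lean on these libraries where they do the work, as an engineer would, in place of code of your own. Each camera call takes 0.05 s, during which the arm holds its last target. There are 200 camera calls.

TASK

Take just the top plate off the stack of long plates and slide it, plain end first, along the bed of the grey holding clip and under its sprung jaw until you feel it come fully home against the stop and its plunger is pushed in, gently, without ramming it. Let go so that the jaw alone holds it there, flat and in line with the bed, its narrow tab pointing back out of the open end; leave all the other plates and everything else on the table where they are.

Things in the scene. Friction and masses are not known exactly. Their poses are not given: they have to be found in the camera images.
- long_top: top plate of the long stack: plain plywood 150 x 56 x 9 mm, of which the last 30 mm towards its -x end is a centred tab only 24 mm wide. Origin: centre of the underside (mid-length, mid-width); x along the length towards the plain full-width end, z up
- long_middle: middle plate of the long stack: plain plywood 150 x 56 x 9 mm, of which the last 30 mm towards its -x end is a centred tab only 24 mm wide. Origin: centre of the underside (mid-length, mid-width); x along the length towards the plain full-width end, z up
- long_bottom: bottom plate of the long stack: plain plywood 150 x 56 x 9 mm, of which the last 30 mm towards its -x end is a centred tab only 24 mm wide. Origin: centre of the underside (mid-length, mid-width); x along the length towards the plain full-width end, z up
- short_top: top plate of the short stack: plain plywood 110 x 56 x 9 mm, of which the last 30 mm towards its -x end is a centred tab only 24 mm wide. Origin: centre of the underside (mid-length, mid-width); x along the length towards the plain full-width end, z up
- short_middle: middle plate of the short stack: plain plywood 110 x 56 x 9 mm, of which the last 30 mm towards its -x end is a centred tab only 24 mm wide. Origin: centre of the underside (mid-length, mid-width); x along the length towards the plain full-width end, z up
- short_bottom: bottom plate of the short stack: plain plywood 110 x 56 x 9 mm, of which the last 30 mm towards its -x end is a centred tab only 24 mm wide. Origin: centre of the underside (mid-length, mid-width); x along the length towards the plain full-width end, z up
- long_top_tab (a point): middle of the tab's outer end edge on the upper face of the top long plate, 75 mm along -x from its origin and 9 mm above its underside
- long_plinth: white plinth 170 x 70 x 36 mm under the three long plates (partly let into the table, so it shows 24 to 36 mm). Origin: centre of its underside; the bottom plate lies 36 mm above it, the upper face of the top plate 63 mm above it
- short_plinth: an identical white plinth under the three short plates, same origin
- clip: bed of the grey fixed holding clip: flat, 60 mm wide, top 36 mm above the origin, from x = -170 to +110 mm. x points along the bed towards its far end, z up; the open end (-x) is nearer the robot. A steel head (stop and jaw) is clamped across the far part, at a place that differs each time and is not reported: a plate fully home has its origin at y = 0, z = 36 mm and x between -30 and 0 mm
- jaw (a joint): sprung jaw on the head, hinge angle, rad: 0 shut, about 0.09 with a plate in, at most 0.6. Steel strip 40 mm wide; its nose, 30 mm before the stop, hangs 4 mm above the bed when shut; from there a lip slopes up, back towards the open end, to a mouth 70 mm before the stop and 16 mm above the bed (top 20 mm). A plate pushed along the bed rides up the lip and opens it (4 to 10 N)
- plunger (a joint): sprung brass plunger, 7 mm across, in the stop's face 5 mm above the bed, travel in m: 0 when it stands 8 mm out of the face, 0.008 when pressed flush (about 1 N). The stop is a steel bar across the bed, 10 mm high; a plate fully home lies against it and has the plunger pushed in
- jar: small glass jar 38 mm across, 55 mm tall, a bystander; origin under its centre
- spool: wooden spool 36 mm across, 42 mm tall, a bystander; origin under its centre
- plane: little wooden block plane 100 x 34 mm, 58 mm tall, a bystander; origin under its centre
- brush: dusting brush lying down, a bystander; origin under its centre
- block: cork block 50 x 30 x 25 mm, a bystander; origin under its centre
- hammer: hammer lying down, a bystander; origin under its centre
There are look-alikes about, which are no part of the job. Leave any red look-alike of the long_plinth alone. Leave any green look-alike of the long_top alone.

How it is judged:
By the outcome, as a careful person would: the job done as asked, in the order asked, and still so for the second after the job is handed in, with the robot touching nothing.
It also fails if it takes over 64 s, if anything falls off the work surface, if the arm or the gripper's body presses on something with over 40 N, if the wrist force passes 120 N, or if a joint passes its speed limit or range.

## Working session

There is one attempt and no reset: what is moved stays moved. The work goes in short steps, Python scripts to look and compute and a tool call to move; the robot and the scene stay as the last step left them, time stands still between calls to the robot, and variables do not carry over. Pictures are saved under pics/ and viewed, at most 10 in all, crops included, and the job is handed in when it is done.

Besides the shell and the picture viewer there is one more tool, called after "Emit:" in YAML: its name, and indented under it one key for each argument. play_rows: Moves the arm, as the interface text tells. Its arguments: {"type":"object","properties":{"plan":{"type":"array","items":{"type":"array"}}},"required":["plan"]}

```bash
mkdir -p pics
cat > h.py <<'E'
from bench import *
import numpy as np, cv2
def save(c,n,crop=None,s=1):
    im=c["image"]
    if crop: im=im[crop[1]:crop[3],crop[0]:crop[2]]
    im=cv2.resize(im,None,fx=s,fy=s,interpolation=cv2.INTER_CUBIC)
    cv2.imwrite("pics/"+n,im[:,:,::-1])
def cloud(c):
    K=np.array(c["intrinsics"]);R=cv2.Rodrigues(np.array(c["rvec"],float))[0];t=np.array(c["tvec"],float).ravel()
    v,u=np.mgrid[0:400,0:640];z=c["range_z"]
    p=np.stack([(u-K[0,2])/K[0,0]*z,(v-K[1,2])/K[1,1]*z,z],-1)
    w=(p-t)@R
    w[z==0]=np.nan
    return w
E
python3 - <<'E'
from h import *
o=get_obs();print({k:np.round(v,3) for k,v in o.items()})
a=camera("top");save(a,"top1.png");b=camera("side");save(b,"side1.png")
cv2.imwrite("pics/both.png",np.vstack([a["image"],b["image"]])[:,:,::-1][:, :])
for n,c in(("top",a),("side",b)):
    R=cv2.Rodrigues(np.array(c["rvec"],float))[0];print(n,-R.T@np.ravel(c["tvec"]))
    w=cloud(c)
    for l in["long_top","long_plinth","clip","jaw"]:
        for m in masks_of(c,l):
            q=w[m["mask"]];print(n,l,round(m["conf"],2),np.round(m["rect"]),np.round(np.nanmedian(q,0),3),np.round(np.nanpercentile(q[:,2],95),3))
E
```

```text
{'time_s': np.float64(0.0), 'q': array([ 0.94 ,  0.182,  1.608,  0.   ,  1.354, -0.206]), 'dq': array([-0.   , -0.   , -0.   , -0.001,  0.001,  0.001]), 'joint_efforts': array([-0.0000e+00, -4.4486e+01, -3.5134e+01, -0.0000e+00,  9.0000e-03,
        0.0000e+00]), 'eef_pos': array([0.237, 0.523, 0.23 ]), 'eef_rot': array([-0.   ,  0.211,  0.978, -0.001]), 'wrist_force': array([-0.03 , -0.809,  0.154]), 'torque': array([-0.007, -0.029, -0.017]), 'grasp_force': np.float64(0.0), 'opening': np.float64(1.003)}
top [ 0.28916239 -0.00335306  1.06979066]
top long_top 0.73 [405. 169.  56.  21.] [ 0.556 -0.255  0.062] 0.065
top long_top 0.72 [470. 158.  47.  89.] [ 0.575 -0.467  0.024] 0.028
top long_top 0.65 [424. 319.  37.  63.] [ 0.16  -0.321  0.009] 0.012
top long_top 0.31 [259. 218.  15.  18.] [0.421 0.127 0.054] 0.058
top long_plinth 0.84 [439. 243.  64.  41.] [ 0.366 -0.35   0.036] 0.039
top long_plinth 0.64 [404. 173.  61.  30.] [ 0.524 -0.251  0.034] 0.038
top jaw 0.62 [297. 147.  29.  36.] [0.612 0.029 0.044] 0.051
top jaw 0.36 [403. 175.  64.  29.] [ 0.525 -0.256  0.034] 0.038
side [0.32562803 0.99516249 1.15466392]
side long_top 0.87 [314. 145.  17.  30.] [ 0.556 -0.245  0.062] 0.067
side long_top 0.7 [316. 154.  22.  34.] [ 0.534 -0.181  0.028] 0.039
side long_top 0.65 [427. 156.  50.  21.] [ 0.162 -0.315  0.009] 0.013
side long_plinth 0.75 [315. 154.  20.  35.] [ 0.533 -0.182  0.027] 0.04
side long_plinth 0.63 [369. 143.  33.  41.] [ 0.366 -0.33   0.035] 0.04
side clip 0.85 [308. 210.  93.  30.] [0.541 0.02  0.031] 0.048
side jaw 0.56 [280. 207.  34.   6.] [0.612 0.033 0.044] 0.051
```

View pics/top1.png

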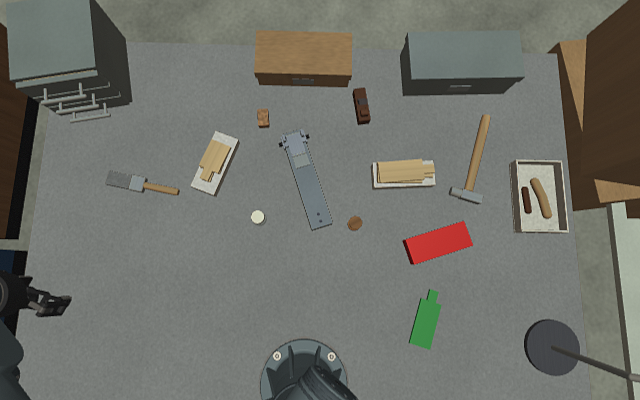

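View pics/side1.png

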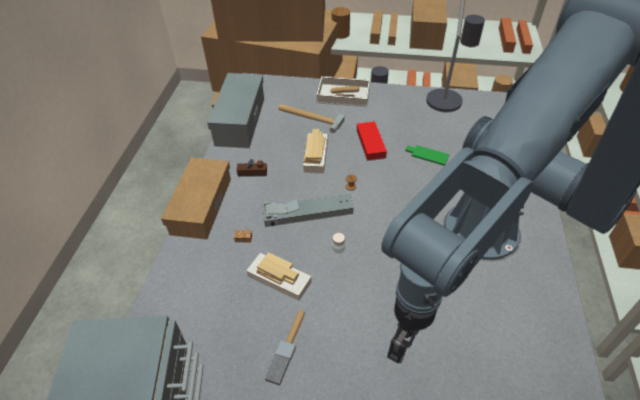

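The top view shows two candidate stacks: the right one at (404,173), about 56 px long, and the left one at (215,160), about 40 px long. The clip runs from (320,225) to its head at (297,145). The red plinth at (438,243) and the green plate at (425,320) are look-alikes to leave alone. I'll measure both stacks and enlarge the likely one, the right.

Run:
```python
from h import *
a=camera("top");b=camera("side");print(a["intrinsics"][0],b["intrinsics"][0])
wa,wb=cloud(a),cloud(b)
A=cv2.resize(a["image"][140:205,360:450],(720,520),interpolation=2)
B=cv2.resize(a["image"][120:240,260:350],(400,533),interpolation=2)
C=cv2.resize(b["image"][125:175,295:335],(400,500),interpolation=2)
cv2.imwrite("pics/stack.png",np.hstack([cv2.resize(A,(400,289)),cv2.resize(C,(231,289))])[:,:,::-1])
cv2.imwrite("pics/clip.png",np.hstack([B,cv2.resize(b["image"][190:230,255:360],(400,533*0+152)) if 0 else cv2.copyMakeBorder(cv2.resize(b["image"][190:230,255:360],(400,152),interpolation=2),0,381,0,0,0)])[:,:,::-1])
def rng(w,x0,x1,y0,y1): return w[(w[...,0]>x0)&(w[...,0]<x1)&(w[...,1]>y0)&(w[...,1]<y1)]
for n,bx in(("R",(.45,.66,-.38,-.13)),("L",(.45,.72,.15,.36))):
  for k,w in(("top",wa),("side",wb)):
    q=rng(w,*bx);q=q[q[:,2]>.015]
    h,e=np.histogram(q[:,2],np.arange(.015,.075,.003));print(n,k,dict(zip(np.round(e*1000).astype(int),h)))
    zt=np.percentile(q[:,2],97)
    t=q[q[:,2]>zt-.007];r=cv2.minAreaRect((t[:,:2]*1000).astype(np.float32));print(np.round(zt,4),len(t),r)
for k,w in(("top",wa),("side",wb)):
  q=rng(w,.35,.72,-.08,.12);q=q[q[:,2]>.02]
  h,e=np.histogram(q[:,2],np.arange(.015,.075,.003));print("clip",k,dict(zip(np.round(e*1000).astype(int),h)))
```

```text
[389.12800647   0.         315.4081727 ] [484.98705185   0.         323.83425776]
R top {np.int64(15): np.int64(17), np.int64(18): np.int64(14), np.int64(21): np.int64(15), np.int64(24): np.int64(17), np.int64(27): np.int64(25), np.int64(30): np.int64(61), np.int64(33): np.int64(203), np.int64(36): np.int64(126), np.int64(39): np.int64(10), np.int64(42): np.int64(10), np.int64(45): np.int64(12), np.int64(48): np.int64(22), np.int64(51): np.int64(72), np.int64(54): np.int64(50), np.int64(57): np.int64(119), np.int64(60): np.int64(536), np.int64(63): np.int64(341), np.int64(66): np.int64(17), np.int64(69): np.int64(0)}
0.0654 986 ((556.5075073242188, -263.8650817871094), (56.13981246948242, 150.25051879882812), 6.219940662384033)
R side {np.int64(15): np.int64(16), np.int64(18): np.int64(14), np.int64(21): np.int64(9), np.int64(24): np.int64(21), np.int64(27): np.int64(15), np.int64(30): np.int64(43), np.int64(33): np.int64(55), np.int64(36): np.int64(58), np.int64(39): np.int64(25), np.int64(42): np.int64(14), np.int64(45): np.int64(12), np.int64(48): np.int64(23), np.int64(51): np.in
[... 1969 characters left out ...]
.int64(54): np.int64(12), np.int64(57): np.int64(2), np.int64(60): np.int64(0), np.int64(63): np.int64(0), np.int64(66): np.int64(0), np.int64(69): np.int64(0)}
clip side {np.int64(15): np.int64(0), np.int64(18): np.int64(24), np.int64(21): np.int64(65), np.int64(24): np.int64(90), np.int64(27): np.int64(268), np.int64(30): np.int64(433), np.int64(33): np.int64(230), np.int64(36): np.int64(68), np.int64(39): np.int64(90), np.int64(42): np.int64(102), np.int64(45): np.int64(99), np.int64(48): np.int64(65), np.int64(51): np.int64(19), np.int64(54): np.int64(2), np.int64(57): np.int64(0), np.int64(60): np.int64(0), np.int64(63): np.int64(0), np.int64(66): np.int64(0), np.int64(69): np.int64(0)}
```

View pics/stack.png

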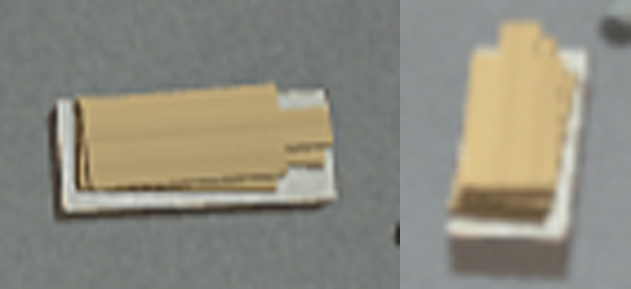

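View pics/clip.png

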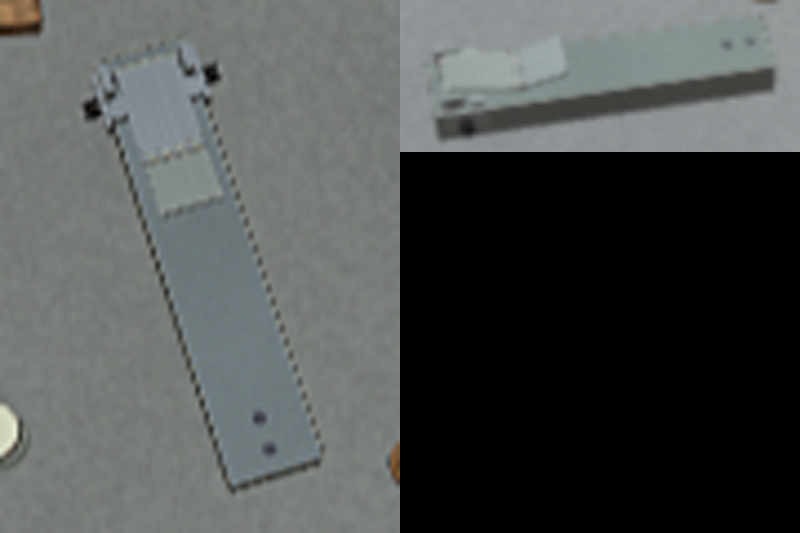

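The crops show which stack to use. The right stack's top face measures 150 × 56 mm in both views, its tab points right (-y), and it sits on the white plinth, so its top plate is long_top. The left stack measures 110 mm, so it is the short one. The clip's open end is at (320,225) and the lip edge of its mouth is at about (303,167). Next I'll fit poses for both.

```bash
cat > fit.py <<'E'
from h import *
def rng(w,x0,x1,y0,y1): return w[(w[...,0]>x0)&(w[...,0]<x1)&(w[...,1]>y0)&(w[...,1]<y1)]
def top_edges(q,c,yaw):
    d=np.array([np.cos(yaw),np.sin(yaw)]);n=np.array([-d[1],d[0]])
    return (q[:,:2]-c)@d,(q[:,:2]-c)@n
E
python3 - <<'E'
from fit import *
from scipy.optimize import minimize
N=6
def many(n): 
    cs=[camera(n) for _ in range(N)];c=cs[-1];z=np.stack([x["range_z"] for x in cs]);c["range_z"]=np.median(z,0).astype(np.float32);return cloud(c)
W={"top":many("top"),"side":many("side")}
np.savez("w.npz",**W)
for k,w in W.items():
    print(k,"table near stack",np.nanmedian(rng(w,.42,.48,-.3,-.18)[:,2]),"near clip",np.nanmedian(rng(w,.45,.55,.08,.12)[:,2]))
    q=rng(w,.45,.66,-.38,-.13);t=q[q[:,2]>.0585];print("plate z",np.median(t[:,2]),len(t),"plinth",np.median(q[(q[:,2]>.03)&(q[:,2]<.04)][:,2]))
    # template fit of plate: maximise points inside minus area use
    P=t[:,:2]
    def cost(p,P=P):
        x,y=top_edges(t,p[:2],p[2])
        dx=np.abs(x)-.075; hw=np.where(x<-.045,.012,.028); dy=np.abs(y)-hw
        return np.sum(np.clip(dx,0,1)+np.clip(dy,0,1))*1e3
    r=cv2.minAreaRect((P*1000).astype(np.float32));yaw=np.deg2rad(90+r[2]);x0=np.array([r[0][0]/1e3,r[0][1]/1e3,yaw])
    m=minimize(cost,x0,method="Nelder-Mead",options=dict(initial_simplex=[x0,x0+[.004,0,0],x0+[0,.004,0],x0+[0,0,.03]]));print("plate",m.x,np.rad2deg(m.x[2]),m.fun)
    q=rng(w,.35,.72,-.1,.12);b=q[(q[:,2]>.024)&(q[:,2]<.037)]
    r=cv2.minAreaRect((b[:,:2]*1000).astype(np.float32));print("bed rect",r)
    # yaw via bed centre line
    yaw=np.deg2rad(17.)
    o=np.array([.40,-.02])
    for _ in range(5):
        x,y=top_edges(b,o,yaw);s=(x>.03)&(x<.15)
        bins=np.arange(.03,.15,.008);cl=[];hw=[]
        for i in bins:
            yy=y[(x>=i)&(x<i+.008)&(abs(y)<.06)];a,c_=np.percentile(yy,[2,98]);cl.append((a+c_)/2);hw.append(c_-a)
        p=np.polyfit(bins+.004,cl,1);yaw+=np.arctan(p[0]);o=o+p[1]*np.array([-np.sin(yaw),np.cos(yaw)])
    print("clip yaw",np.rad2deg(yaw),"line pt",o,"width",np.mean(hw),"bed z",np.median(b[:,2]))
    x,y=top_edges(q,o,yaw);s=abs(y)<.03;print("x extent",np.percentile(x[s&(q[:,2]>.024)],[.3,99.7]))
    s=abs(y)<.012
    for i in np.arange(.1,.3,.006):
        zz=q[s&(x>=i)&(x<i+.006)][:,2]
        if len(zz): print(int(i*1000),round(np.median(zz)*1000,1),end="; ")
    print()
E
```

```text
top table near stack 0.0001793155789791522 near clip 0.00012065899113495388
plate z 0.06241379110363503 1019 plinth 0.03514599621972378
plate [ 0.55671345 -0.26470059  1.67634628] 96.0475666437243 0.3560416438285474
bed rect ((556.9677124023438, 25.13660430908203), (187.94268798828125, 323.44842529296875), 89.8429946899414)
clip yaw 19.049484530436587 line pt [ 0.40714233 -0.04061612] width 0.05682299143101722 bed z 0.03145169275172891
x extent [-0.00259384  0.2754303 ]
100 32.1; 106 31.3; 112 31.6; 118 31.8; 124 31.6; 130 31.4; 136 31.6; 142 31.7; 148 31.5; 154 31.8; 160 31.2; 166 49.1; 172 48.2; 178 46.0; 184 44.1; 190 42.8; 196 40.3; 202 41.3; 208 39.6; 214 40.5; 220 41.7; 226 43.4; 232 44.4; 238 46.1; 244 46.9; 250 48.2; 256 48.7; 262 46.9; 268 31.7; 274 31.4; 286 0.0; 292 0.4; 298 0.2; 
side table near stack 2.9817779759710142e-05 near clip 0.00017965868939498543
plate z 0.06241758091344311 428 plinth 0.035217379831770965
plate [ 0.55704866 -0.26139804  1.67063858] 95.72053974295153 14.292461413321938
bed rect ((567.8636474609375, 17.52825927734375), (347.1193542480469, 81.84074401855469), 22.780986785888672)
clip yaw 19.352482172527576 line pt [ 0.40626434 -0.03801282] width 0.05688481590511747 bed z 0.031257751605474476
x extent [-2.74814607e-04  2.77213862e-01]
100 31.7; 106 32.1; 112 31.2; 118 32.0; 124 32.0; 130 31.8; 136 30.8; 142 31.7; 148 31.6; 154 31.3; 160 31.8; 166 49.0; 172 47.7; 178 46.1; 184 44.2; 190 42.2; 196 41.3; 202 40.8; 208 40.2; 214 40.5; 220 41.4; 226 42.4; 232 44.2; 238 45.3; 244 46.5; 250 47.8; 256 49.1; 262 45.6; 268 31.2; 274 29.1; 280 0.5; 286 0.6; 292 0.5; 298 0.6;
```

Plate: (0.557, -0.263), yaw 96°, top at z = 0.0624. Clip: yaw 19.2°, bed at z ≈ 0.0314. Along the bed from the open end, the mouth is at 165 mm and the stop at about 235 mm. I'll compute the first move.

```bash
cat > mv.py <<'E'
import sys
from h import *
from scipy.spatial.transform import Rotation as Ro
def mv(pos,yawy=None):
    o=get_obs();w,x,y,z=o["eef_rot"];R=Ro.from_quat([x,y,z,w]).as_matrix()
    s=R.T@(np.array(pos)-o["eef_pos"])/.4
    cur=np.degrees(np.arctan2(R[1,1],R[0,1]));t=0
    if yawy is not None: t=-((yawy-cur+90)%180-90)/180   # positive turn about tool z (down) = negative world yaw
    print("shift",np.round(s,4),"turn",round(t,4),"cur yaw",round(cur,2),"tilt",np.round(R[:,2],4),"pos",np.round(o["eef_pos"],4))
E
python3 -c "
from mv import *
mv([.5596,-.288,.2],6.0)"
```

```text
shift [-1.5715 -1.5169  0.0782] turn 0.3315 cur yaw 65.66 tilt [-0. -0. -1.] pos [0.2369 0.5239 0.2313]
```

Emit:
play_rows:
  plan:
    - [85,[-0.79,-0.76,0.0],0.166]
    - [85,[-0.79,-0.76,0.0],0.166]
    - [85,[-0.79,-0.76,0.0],0.166]
    - [85,[-0.79,-0.76,0.0],0.166]
    - [85,[-0.79,-0.76,0.0],0.166]
    - [85,[-0.79,-0.76,0.0],0.166]
    - [85,[-0.79,-0.76,0.0],0.166]
    - [85,[-0.79,-0.76,0.0],0.166]
    - [85,[-0.79,-0.76,0.0],0.166]
    - [85,[-0.79,-0.76,0.0],0.166]

```text
time_s: 2.2
eef_pos: [0.4013, 0.1129, 0.2317]
eef_rot: [0.001, 0.458, 0.889, -0.0]
wrist_force: [-0.4, 0.1, -0.2]
opening: 0.992
grasp_force: 0.0
```

```bash
python3 -c "
from mv import *
mv([.5596,-.288,.15],6.0)"
```

```text
shift [-1.0457 -0.2584  0.2062] turn 0.1635 cur yaw 35.43 tilt [ 0.0015 -0.0013 -1.    ] pos [0.4013 0.1129 0.2317]
```

Emit:
play_rows:
  plan:
    - [85,[-1.0,-0.25,0.2],0.164]
    - [85,[-1.0,-0.25,0.2],0.164]
    - [85,[-1.0,-0.25,0.2],0.164]
    - [85,[-1.0,-0.25,0.2],0.164]
    - [85,[-1.0,-0.25,0.2],0.164]
    - [85,[-1.0,-0.25,0.2],0.164]
    - [85,[-1.0,-0.25,0.2],0.164]
    - [85,[-1.0,-0.25,0.2],0.164]
    - [85,[-1.0,-0.25,0.2],0.164]
    - [85,[-1.0,-0.25,0.2],0.164]

```text
time_s: 3.2
eef_pos: [0.5528, -0.2679, 0.15]
eef_rot: [-0.001, 0.668, 0.744, -0.0]
wrist_force: [0.8, 0.6, -0.9]
opening: 0.998
grasp_force: 0.0
```

```bash
python3 -c "
from mv import *
mv([.5596,-.288,.075],6.0)"
```

```text
shift [-0.0518  0.0118  0.1876] turn 0.0007 cur yaw 6.13 tilt [-9.e-04  6.e-04 -1.e+00] pos [ 0.5528 -0.2679  0.15  ]
```

Emit:
play_rows:
  plan:
    - [85,[-0.052,0.012,0.05],0.0007]
    - [85,[-0.052,0.012,0.1],0.0007]
    - [85,[-0.052,0.012,0.15],0.0007]
    - [85,[-0.052,0.012,0.175],0.0007]
    - [85,[-0.052,0.012,0.175],0.0007]
    - [85,[-0.052,0.012,0.175],0.0007]

```text
time_s: 3.8
eef_pos: [0.5599, -0.2857, 0.0821]
eef_rot: [0.0, 0.668, 0.744, 0.0]
wrist_force: [-0.2, -0.0, 0.4]
opening: 0.997
grasp_force: 0.0
```

Run:
```python
from mv import *
mv([.5596,-.288,.0535],6.0)
a=camera("top");b=camera("side")
w=cloud(b);q=w.reshape(-1,3);q=q[(q[:,0]>.46)&(q[:,0]<.66)&(q[:,1]>-.34)&(q[:,1]<-.2)&(q[:,2]>.07)&(q[:,2]<.13)]
cv2.imwrite("pics/pre.png",np.hstack([cv2.resize(a["image"][140:205,360:450],(400,289),interpolation=2),cv2.resize(b["image"][115:175,285:345],(289,289),interpolation=2)])[:,:,::-1])
```

```text
shift [-0.0056 -0.0014  0.0716] turn 0.0011 cur yaw 6.19 tilt [ 6.e-04 -3.e-04 -1.e+00] pos [ 0.5599 -0.2857  0.0821]
```

View pics/pre.png

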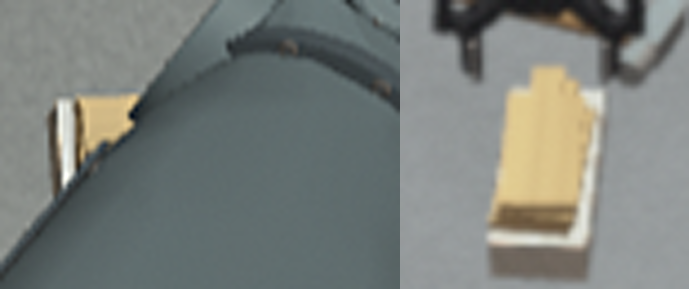

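In the side view the open fingers straddle the plate's tab end, at crop positions (470,60) and (608,65). They are clear, so I'll descend and close.

Emit:
play_rows:
  plan:
    - [85,[-0.005,-0.001,0.03],0.001]
    - [85,[-0.005,-0.001,0.055],0.001]
    - [85,[-0.005,-0.001,0.071],0.001]
    - [85,[-0.005,-0.001,0.071],0.001]
    - [85,[-0.005,-0.001,0.071],0.001]
    - [66,[-0.005,-0.001,0.071],0.001]
    - [66,[-0.005,-0.001,0.071],0.001]

```text
time_s: 4.6
eef_pos: [0.5595, -0.2887, 0.0533]
eef_rot: [0.0, 0.669, 0.743, 0.0]
wrist_force: [0.0, -0.4, -0.4]
opening: 0.771
grasp_force: 0.0
```

Emit:
play_rows:
  plan:
    - [50,[0,0,0],0]
    - [50,[0,0,0],0]
    - [50,[0,0,0],0]
    - [50,[0,0,0],0]
    - [50,[0,0,0],0]
    - [50,[0,0,0],0]

```text
time_s: 5.2
eef_pos: [0.5599, -0.2889, 0.054]
eef_rot: [0.001, 0.669, 0.743, 0.0]
wrist_force: [-0.4, 0.2, 6.1]
opening: 0.627
grasp_force: 63.4
```

Gripped at 63 N, with about 6 N of upward force. I'll lift a little and check that only one plate comes up.

Emit:
play_rows:
  plan:
    - [50,[0,0,-0.01],0]
    - [50,[0,0,-0.025],0]
    - [50,[0,0,-0.05],0]
    - [50,[0,0,-0.05],0]
    - [50,[0,0,-0.05],0]

```text
time_s: 5.7
eef_pos: [0.5595, -0.2887, 0.0735]
eef_rot: [0.001, 0.669, 0.743, 0.0]
wrist_force: [-0.7, 1.1, -0.6]
opening: 0.63
grasp_force: 62.9
```

Run:
```python
from mv import *
mv([.5596,-.288,.2],6.0);print(get_obs()["wrist_force"])
b=camera("side")
save(b,"lift.png",(285,115,345,175),7)
w=cloud(b);q=w.reshape(-1,3);q=q[(q[:,0]>.5)&(q[:,0]<.62)&(q[:,1]>-.35)&(q[:,1]<-.15)&(q[:,2]>.02)]
print(np.histogram(q[:,2]*1000,np.arange(20,130,6)))
```

```text
shift [ 0.0014  0.0007 -0.3163] turn -0.0002 cur yaw 5.96 tilt [ 8.e-04 -7.e-04 -1.e+00] pos [ 0.5595 -0.2887  0.0735]
[-0.7081704   1.07630033 -0.62327416]
(array([ 32,  50, 104,  45,  27,  92,  24,   0,   9, 126, 310,  21,   9,
        19,   8,  13,  12,  26]), array([ 20,  26,  32,  38,  44,  50,  56,  62,  68,  74,  80,  86,  92,
        98, 104, 110, 116, 122, 128]))
```

View pics/lift.png

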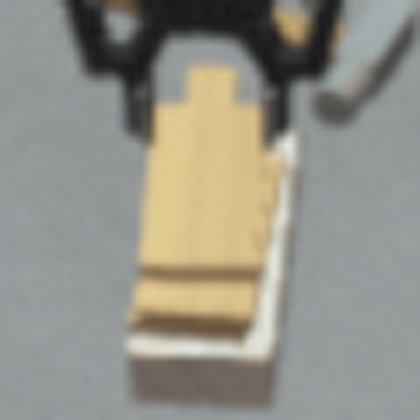

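Only the top plate came up. It lies flat between the fingers, and the two below stayed put. I'll lift higher and carry it over the bed.

Emit:
play_rows:
  plan:
    - [50,[0,0,-0.1],0]
    - [50,[0,0,-0.2],0]
    - [50,[0,0,-0.2],0]
    - [50,[0,0,-0.2],0]

```text
time_s: 6.15
eef_pos: [0.5597, -0.2888, 0.1539]
eef_rot: [0.001, 0.669, 0.743, 0.0]
wrist_force: [0.4, 0.3, -1.4]
opening: 0.626
grasp_force: 63.4
```

```bash
python3 -c "
from mv import *
mv([.4445,-.0261,.15],-70.8)
w=cloud(camera('side'));q=w.reshape(-1,3);z=get_obs()['eef_pos'][2]
q=q[(q[:,0]>.52)&(q[:,0]<.595)&(q[:,1]>-.27)&(q[:,1]<-.15)&(abs(q[:,2]-z-.009)<.008)]
print(len(q),np.linalg.lstsq(np.c_[q[:,:2]-[.557,-.2635],np.ones(len(q))],q[:,2]-z,rcond=None)[0])
"
```

```text
shift [ 0.6832 -0.2183  0.0083] turn 0.4264 cur yaw 5.96 tilt [ 0.0017 -0.0014 -1.    ] pos [ 0.5597 -0.2888  0.1539]
311 [ 0.01556668 -0.02183552  0.01026154]
```

Emit:
play_rows:
  plan:
    - [50,[0.683,-0.218,0.008],0.4264]
    - [50,[0.683,-0.218,0.008],0.4264]
    - [50,[0.683,-0.218,0.008],0.4264]
    - [50,[0.683,-0.218,0.008],0.4264]
    - [50,[0.683,-0.218,0.008],0.4264]
    - [50,[0.683,-0.218,0.008],0.4264]
    - [50,[0.683,-0.218,0.008],0.4264]
    - [50,[0.683,-0.218,0.008],0.4264]
    - [50,[0.683,-0.218,0.008],0.4264]
    - [50,[0.683,-0.218,0.008],0.4264]

```text
time_s: 7.2
eef_pos: [0.4428, -0.0252, 0.1481]
eef_rot: [-0.001, 0.986, 0.166, -0.002]
wrist_force: [0.2, -0.3, -0.0]
opening: 0.626
grasp_force: 63.4
```

```bash
python3 -c "
from mv import *
mv([.4445,-.0261,.055],-70.8)"
```

```text
shift [0.0039 0.004  0.2326] turn -0.0003 cur yaw -70.85 tilt [-0.0033  0.0011 -1.    ] pos [ 0.4428 -0.0252  0.1481]
```

Emit:
play_rows:
  plan:
    - [50,[0.0,0.0,0.1],0]
    - [50,[0.0,0.0,0.18],0]
    - [50,[0.0,0.0,0.232],0]
    - [50,[0.0,0.0,0.232],0]
    - [50,[0.0,0.0,0.232],0]

```text
time_s: 7.7
eef_pos: [0.4435, -0.0257, 0.0564]
eef_rot: [-0.001, 0.986, 0.168, -0.001]
wrist_force: [0.6, -0.7, 0.4]
opening: 0.625
grasp_force: 63.4
```

```bash
cat > look.py <<'E'
from mv import *
from fit import top_edges
W=np.load("w.npz")
C={"top":(np.array([.40714,-.04062]),19.05),"side":(np.array([.40626,-.03801]),19.35)}
def look(png=None):
    o=get_obs();zt=o["eef_pos"][2];pics={}
    for n in("side","top"):
        c=camera(n);pics[n]=c;q=cloud(c).reshape(-1,3);o0,yaw=C[n]
        x,y=top_edges(q,o0,np.deg2rad(yaw))
        im=c["image"].reshape(-1,3).astype(int);wood=(im[:,0]-im[:,2]>40)
        s=(abs(y)<.05)&(x>-.08)&(x<.26)&(abs(q[:,2]-zt-.009)<.009)&wood
        if s.sum()<30: print(n,"few");continue
        X,Y,Z=x[s],y[s],q[s][:,2]
        cl=[];bb=np.arange(-.05,.2,.006)
        for b in bb:
            k=(X>=b)&(X<b+.006)
            if k.sum()>10: cl.append((b+.003,*np.percentile(Y[k],[3,97])))
        cl=np.array(cl);print(n,s.sum(),"x range",np.round(np.percentile(X,[.5,99.5])*1e3,1),"slope z",np.polyfit(X,Z,1).round(4))
        print(np.round(cl*1e3,1).tolist())
    if png: cv2.imwrite("pics/"+png,np.hstack([cv2.resize(pics["side"]["image"][180:240,250:360],(660,360),interpolation=2)])[:,:,::-1])
E
python3 -c "
from look import *
mv([.4445,-.0261,.033],-70.8);look('over.png')"
```

```text
shift [0.0022 0.0019 0.0586] turn 0.0006 cur yaw -70.68 tilt [-2.1e-03  7.0e-04 -1.0e+00] pos [ 0.4435 -0.0257  0.0564]
side 477 x range [ -7.4 139.8] slope z [-0.0002  0.0645]
[[-5.0, -7.0, 12.2], [1.0, -10.5, 10.2], [49.0, -27.2, 19.5], [55.0, -26.1, 28.2], [61.0, -25.4, 29.6], [67.0, -23.7, 29.4], [73.0, -24.1, 27.3], [79.0, -23.2, 27.8], [85.0, -25.7, 28.5], [91.0, -24.2, 30.5], [97.0, -22.4, 28.8], [103.0, -28.2, 27.7], [109.0, -23.9, 29.2], [115.0, -24.7, 30.4], [121.0, -26.2, 29.4], [127.0, -26.4, 25.9], [133.0, -20.4, 31.3], [139.0, -23.3, 27.4]]
top 117 x range [-9.5 29.9] slope z [-0.0247  0.0657]
[[-5.0, -9.0, 10.2], [1.0, -9.6, 11.2], [7.0, -9.8, 12.0], [13.0, -10.0, 11.0], [19.0, -1.2, 25.2], [25.0, 15.3, 28.1]]
```

View pics/over.png

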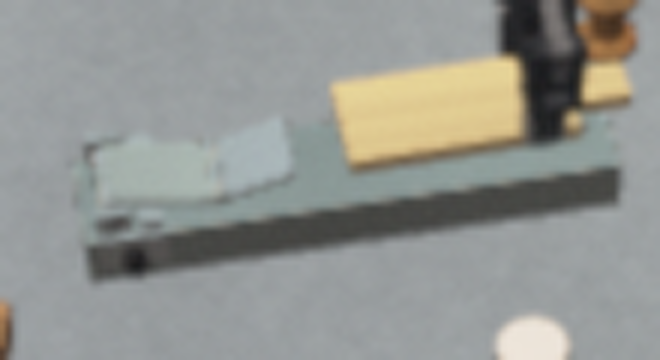

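The plate sits flat over the bed, about 25 mm short of the mouth and roughly 1 mm towards +y. I'll correct 1.2 mm sideways and lower.

Emit:
play_rows:
  plan:
    - [50,[0,0.003,0.02],0]
    - [50,[0,0.003,0.04],0]
    - [50,[0,0.003,0.05],0]
    - [50,[0,0.003,0.054],0]
    - [50,[0,0.003,0.054],0]
    - [50,[0,0.003,0.054],0]

```text
time_s: 8.4
eef_pos: [0.4446, -0.0269, 0.0353]
eef_rot: [0.0, 0.986, 0.167, 0.0]
wrist_force: [-0.8, -0.2, -0.4]
opening: 0.633
grasp_force: 63.4
```

Emit:
play_rows:
  plan:
    - [50,[0,0,0.0025],0]
    - [50,[0,0,0.0025],0]
    - [50,[0,0,0.0025],0]

```text
time_s: 8.7
eef_pos: [0.4446, -0.0269, 0.0344]
eef_rot: [0.0, 0.986, 0.167, 0.0]
wrist_force: [-0.7, 0.3, -0.8]
opening: 0.628
grasp_force: 63.4
```

```bash
python3 -c "
from look import *
mv([.4445,-.0261,.0315],-70.8);look()"
```

```text
shift [ 0.0005 -0.002   0.0072] turn 0.0 cur yaw -70.8 tilt [ 1.e-04 -1.e-04 -1.e+00] pos [ 0.4446 -0.0269  0.0344]
side 467 x range [ -7.  140.3] slope z [0.0029 0.0421]
[[-5.0, -13.8, 9.7], [1.0, -18.3, 10.7], [7.0, -13.5, 11.8], [49.0, -25.4, 4.4], [55.0, -29.1, 25.3], [61.0, -28.0, 26.3], [67.0, -27.2, 25.2], [73.0, -28.1, 24.1], [79.0, -24.0, 25.6], [85.0, -26.6, 26.7], [91.0, -25.5, 26.3], [97.0, -28.3, 25.5], [103.0, -26.4, 27.2], [109.0, -28.9, 27.6], [115.0, -28.7, 24.6], [121.0, -27.2, 25.9], [127.0, -25.0, 26.9], [133.0, -25.8, 27.1], [139.0, -29.6, 28.2]]
top 92 x range [-8.8 29.4] slope z [-0.0234  0.043 ]
[[1.0, -11.0, 6.1], [7.0, -11.0, 10.7], [13.0, -10.8, 10.2], [19.0, -2.1, 25.1]]
```

Centred to within 0.5 mm. I'll creep down until it touches.

Emit:
play_rows:
  plan:
    - [50,[0,0,0.0025],0]
    - [50,[0,0,0.005],0]
    - [50,[0,0,0.005],0]
    - [50,[0,0,0.005],0]

```text
time_s: 9.2
eef_pos: [0.4444, -0.0269, 0.0322]
eef_rot: [-0.0, 0.986, 0.167, -0.0]
wrist_force: [0.1, -0.0, -0.5]
opening: 0.631
grasp_force: 63.4
```

Emit:
play_rows:
  plan:
    - [50,[0,0,0.002],0]
    - [50,[0,0,0.002],0]
    - [50,[0,0,0.002],0]

```text
time_s: 9.5
eef_pos: [0.4446, -0.0269, 0.032]
eef_rot: [0.0, 0.986, 0.167, -0.0]
wrist_force: [-3.3, 0.1, 7.6]
opening: 0.627
grasp_force: 64.3
```

Contact at 7.6 N. I'll ease up 0.2 mm and slide to the mouth.

Emit:
play_rows:
  plan:
    - [50,[0.0,0,-0.0005],0]
    - [50,[0.0125,0,-0.0005],0]
    - [50,[0.025,0,-0.0005],0]
    - [50,[0.0375,0,-0.0005],0]
    - [50,[0.05,0,-0.0005],0]
    - [50,[0.0625,0,-0.0005],0]
    - [50,[0.0725,0,-0.0005],0]
    - [50,[0.0825,0,-0.0005],0]
    - [50,[0.0925,0,-0.0005],0]
    - [50,[0.0925,0,-0.0005],0]

```text
time_s: 10.5
eef_pos: [0.4797, -0.0149, 0.032]
eef_rot: [0.0, 0.986, 0.167, -0.0]
wrist_force: [-2.5, -0.8, 6.1]
opening: 0.627
grasp_force: 64.2
```

```bash
python3 -c "
from look import *
mv([.4445,-.0261,.0315],-70.8);look();print(get_obs()['wrist_force'])"
```

```text
shift [-0.0922 -0.0026  0.0013] turn 0.0001 cur yaw -70.78 tilt [-2.e-04 -4.e-04 -1.e+00] pos [ 0.4797 -0.0149  0.032 ]
side 433 x range [ 30.8 175.4] slope z [0.0028 0.04  ]
[[37.0, -16.8, 13.1], [43.0, -15.1, 11.9], [49.0, -14.4, 11.4], [91.0, -24.9, 26.2], [97.0, -26.4, 26.8], [103.0, -29.3, 24.1], [109.0, -25.6, 24.9], [115.0, -27.5, 24.6], [121.0, -25.0, 25.7], [127.0, -28.8, 27.6], [133.0, -24.4, 27.3], [139.0, -26.0, 25.3], [145.0, -27.9, 27.6], [151.0, -31.9, 24.8], [157.0, -25.5, 26.3], [163.0, -24.6, 27.3]]
top few
[-1.61536199 -0.18921916  6.19045103]
```

Emit:
play_rows:
  plan:
    - [50,[0.01,-0.001,0],0]
    - [50,[0.02,-0.001,0],0]
    - [50,[0.03,-0.001,0],0]
    - [50,[0.04,-0.001,0],0]
    - [50,[0.05,-0.001,0],0]
    - [50,[0.06,-0.001,0],0]
    - [50,[0.07,-0.001,0],0]
    - [50,[0.08,-0.001,0],0]
    - [50,[0.09,-0.001,0],0]
    - [50,[0.1,-0.001,0],0]

```text
time_s: 11.6
eef_pos: [0.5128, -0.0023, 0.0319]
eef_rot: [-0.0, 0.986, 0.167, -0.005]
wrist_force: [-21.5, -7.0, 23.7]
opening: 0.632
grasp_force: 66.2
```

Emit:
play_rows:
  plan:
    - [50,[0.005,0,0],0]
    - [50,[0.01,0,0],0]
    - [50,[0.015,0,0],0]
    - [50,[0.02,0,0],0]

```text
time_s: 12.0
eef_pos: [0.5204, 0.0004, 0.0319]
eef_rot: [0.0, 0.986, 0.167, -0.005]
wrist_force: [-20.6, -7.2, 23.4]
opening: 0.625
grasp_force: 66.1
```

```bash
python3 -c "
from look import *
mv([.4445,-.0261,.0315],-70.8);look();print(get_obs()['wrist_force'])"
```

```text
shift [-2.01e-01 -2.00e-04  3.10e-03] turn 0.0005 cur yaw -70.72 tilt [-0.01   -0.0018 -0.9999] pos [5.204e-01 4.000e-04 3.190e-02]
side 310 x range [ 72.8 218.9] slope z [0.0019 0.0397]
[[79.0, -8.1, 12.3], [85.0, -12.1, 10.0], [91.0, -16.0, 11.0], [133.0, -28.9, 29.5], [139.0, -26.3, 26.1], [145.0, -27.2, 26.1], [151.0, -25.9, 26.1], [157.0, -25.6, 28.3], [163.0, -24.6, 24.9], [169.0, 7.6, 27.8], [175.0, 6.8, 28.3], [181.0, 13.1, 28.9]]
top few
[-18.86679048  -5.5747796   22.20464453]
```

A steady 22 N of drag, so the plate is under the jaw. It has about 15 mm to go, and I'll slow down.

Emit:
play_rows:
  plan:
    - [50,[0.004,0,-0.001],0]
    - [50,[0.008,0,-0.001],0]
    - [50,[0.012,0,-0.001],0]
    - [50,[0.016,0,-0.001],0]
    - [50,[0.02,0,-0.001],0]

```text
time_s: 12.6
eef_pos: [0.5284, 0.0032, 0.032]
eef_rot: [-0.0, 0.986, 0.167, -0.005]
wrist_force: [-17.8, -6.7, 18.0]
opening: 0.626
grasp_force: 65.5
```

Emit:
play_rows:
  plan:
    - [50,[0.0025,0,0],0]
    - [50,[0.005,0,0],0]
    - [50,[0.0075,0,0],0]

```text
time_s: 12.9
eef_pos: [0.5311, 0.0041, 0.032]
eef_rot: [-0.0, 0.986, 0.167, -0.005]
wrist_force: [-17.6, -7.5, 19.2]
opening: 0.631
grasp_force: 65.6
```

Emit:
play_rows:
  plan:
    - [50,[0.0025,0,0],0]
    - [50,[0.005,0,0],0]

```text
time_s: 13.1
eef_pos: [0.5329, 0.0047, 0.032]
eef_rot: [-0.0, 0.986, 0.167, -0.005]
wrist_force: [-18.7, -6.5, 18.3]
opening: 0.623
grasp_force: 65.6
```

Emit:
play_rows:
  plan:
    - [50,[0.002,0,0],0]
    - [50,[0.004,0,0],0]

```text
time_s: 13.3
eef_pos: [0.5339, 0.0051, 0.0319]
eef_rot: [0.0, 0.986, 0.167, -0.005]
wrist_force: [-21.8, -9.4, 21.2]
opening: 0.631
grasp_force: 66.0
```

Emit:
play_rows:
  plan:
    - [50,[0.002,0,0],0]
    - [50,[0.002,0,0],0]

```text
time_s: 13.5
eef_pos: [0.5339, 0.0051, 0.0319]
eef_rot: [0.0, 0.986, 0.167, -0.006]
wrist_force: [-23.2, -9.3, 22.5]
opening: 0.626
grasp_force: 66.1
```

```bash
python3 -c "
from look import *
mv([.4445,-.0261,.0315],-70.8);look();print(get_obs()['wrist_force'])"
```

```text
shift [-2.368e-01 -2.000e-04  4.000e-03] turn 0.0005 cur yaw -70.72 tilt [-0.0123 -0.0022 -0.9999] pos [0.5339 0.0051 0.0319]
side 273 x range [ 87.3 234.3] slope z [0.0059 0.0391]
[[91.0, -15.4, 10.3], [97.0, -14.9, 11.3], [103.0, -9.7, 8.2], [109.0, -13.0, 9.4], [115.0, -3.5, 24.5], [145.0, -19.0, 17.6], [151.0, -26.7, 26.8], [157.0, -27.5, 25.0], [163.0, -25.8, 26.7], [169.0, 5.0, 28.9], [175.0, 7.9, 27.7], [181.0, 12.9, 26.8]]
top few
[-22.77831239  -9.41430519  22.36535769]
```

Emit:
play_rows:
  plan:
    - [50,[0.0025,0,0],0]
    - [50,[0.0025,0,0],0]
    - [50,[0.0025,0,0],0]

```text
time_s: 13.9
eef_pos: [0.534, 0.0051, 0.0319]
eef_rot: [0.0, 0.986, 0.168, -0.007]
wrist_force: [-26.2, -10.1, 25.4]
opening: 0.627
grasp_force: 66.4
```

The tool stalled with the front at 235 mm, the expected stop, and the force is rising, so the plate is home. I'll ease off slightly and release.

Emit:
play_rows:
  plan:
    - [50,[-0.002,0,-0.0005],0]
    - [50,[-0.002,0,-0.0005],0]
    - [60,[-0.002,0,-0.0005],0]
    - [64,[-0.002,0,-0.0005],0]
    - [70,[-0.002,0,-0.0005],0]
    - [76,[-0.002,0,-0.0005],0]
    - [80,[-0.002,0,-0.0005],0]
    - [80,[-0.002,0,-0.0005],0]

```text
time_s: 14.7
eef_pos: [0.5395, 0.0067, 0.0323]
eef_rot: [-0.0, 0.986, 0.167, 0.0]
wrist_force: [-0.5, -0.2, 0.3]
opening: 0.934
grasp_force: 0.0
```

Emit:
play_rows:
  plan:
    - [80,[0,0,-0.02],0]
    - [80,[0,0,-0.06],0]
    - [80,[0,0,-0.15],0]
    - [80,[0,0,-0.25],0]
    - [80,[0,0,-0.35],0]
    - [80,[-0.3,0,-0.4],0]
    - [80,[-0.3,0,-0.4],0]
    - [80,[-0.3,0,-0.4],0]

```text
time_s: 15.5
eef_pos: [0.4235, -0.0332, 0.1932]
eef_rot: [0.0, 0.986, 0.167, -0.0]
wrist_force: [0.4, 0.1, 0.4]
opening: 0.932
grasp_force: 0.0
```

Run:
```python
from look import *
o=get_obs();print(o["eef_pos"],o["wrist_force"])
for n in("side","top"):
    c=camera(n);q=cloud(c).reshape(-1,3);o0,yaw=C[n];x,y=top_edges(q,o0,np.deg2rad(yaw))
    im=c["image"].reshape(-1,3).astype(int);s=(im[:,0]-im[:,2]>40)&(abs(y)<.05)&(x>.03)&(x<.26)&(abs(q[:,2]-.04)<.008)
    X,Y,Z=x[s],y[s],q[s][:,2];print(n,s.sum(),np.percentile(X,[.5,99.5]),np.polyfit(X,Z,1))
    r=[]
    for b in np.arange(.08,.165,.006):
        k=(X>=b)&(X<b+.006)
        if k.sum()>8: r.append((b*1e3+3,*(np.percentile(Y[k],[3,97])*1e3)))
    r=np.round(r,1);print(r.tolist())
    if n=="side": save(c,"end_side.png",(250,130,360,240),4)
    else: save(c,"end_top.png",(240,100,460,250),3.5)
```

```text
[ 0.42348266 -0.03318289  0.19315203] [0.39654187 0.09131909 0.44465302]
side 384 [0.08774385 0.23394364] [4.27385366e-05 4.02882668e-02]
[[89.0, -12.7, 10.1], [95.0, -9.3, 12.4], [101.0, -10.1, 8.9], [107.0, -13.1, 11.0], [113.0, -13.0, 12.3], [119.0, -24.9, 25.8], [125.0, -26.9, 27.2], [131.0, -26.5, 24.7], [137.0, -27.4, 28.1], [143.0, -28.0, 27.0], [149.0, -27.4, 25.5], [155.0, -24.1, 29.2], [161.0, -27.4, 25.7], [167.0, -3.9, 28.6]]
top 27 [0.20724453 0.23383401] [0.0253991  0.03464545]
[]
```

View pics/end_side.png

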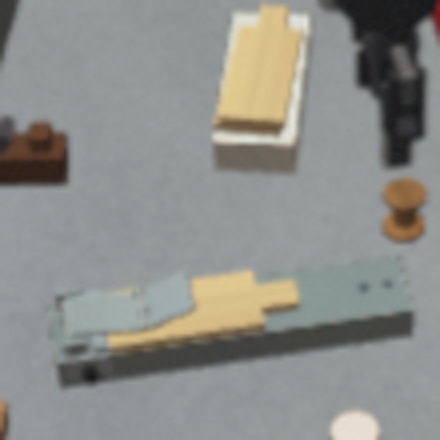

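The side view shows the plate flat, in line and under the jaw, with its tab pointing out of the open end. To confirm it is fully home, I'll nudge the tab end gently with the fingers shut.

```bash
python3 -c "
from mv import *
mv([.4634,-.0196,.036],-70.8)"
```

```text
shift [ 0.1031 -0.0011  0.3935] turn -0.0004 cur yaw -70.88 tilt [ 1.3e-03 -9.0e-04 -1.0e+00] pos [ 0.4244 -0.0334  0.1934]
```

Emit:
play_rows:
  plan:
    - [0,[0.085,-0.001,0.1],0]
    - [0,[0.085,-0.001,0.2],0]
    - [0,[0.085,-0.001,0.3],0]
    - [0,[0.085,-0.001,0.35],0]
    - [0,[0.085,-0.001,0.375],0]
    - [0,[0.085,-0.001,0.388],0]
    - [0,[0.085,-0.001,0.388],0]
    - [0,[0.085,-0.001,0.388],0]

```text
time_s: 16.4
eef_pos: [0.4592, -0.0217, 0.0383]
eef_rot: [0.001, 0.986, 0.167, 0.001]
wrist_force: [0.1, -0.3, -0.2]
opening: 0.001
grasp_force: 0.0
```

Emit:
play_rows:
  plan:
    - [0,[0.01,0,0],0]
    - [0,[0.02,0,0],0]
    - [0,[0.025,0,0],0]
    - [0,[0.03,0,0],0]
    - [0,[0.03,0,0],0]

```text
time_s: 16.9
eef_pos: [0.4697, -0.0173, 0.0372]
eef_rot: [0.0, 0.986, 0.167, 0.0]
wrist_force: [0.1, -0.1, -0.5]
opening: -0.0
grasp_force: 0.0
```

Emit:
play_rows:
  plan:
    - [0,[0.0025,0,0.004],0]
    - [0,[0.005,0,0.005],0]
    - [0,[0.0075,0,0.005],0]
    - [0,[0.01,0,0.005],0]

```text
time_s: 17.3
eef_pos: [0.4732, -0.0161, 0.035]
eef_rot: [-0.0, 0.986, 0.167, -0.0]
wrist_force: [-0.4, -0.3, -0.5]
opening: 0.003
grasp_force: 0.0
```

Emit:
play_rows:
  plan:
    - [0,[0.0025,0,0],0]
    - [0,[0.005,0,0],0]
    - [0,[0.0075,0,0],0]

```text
time_s: 17.6
eef_pos: [0.4761, -0.0151, 0.0351]
eef_rot: [0.0, 0.986, 0.167, -0.0]
wrist_force: [-0.5, 0.1, -1.2]
opening: -0.003
grasp_force: 0.0
```

Emit:
play_rows:
  plan:
    - [0,[0.0025,0,0],0]
    - [0,[0.005,0,0],0]
    - [0,[0.0075,0,0],0]

```text
time_s: 17.9
eef_pos: [0.4765, -0.0148, 0.0348]
eef_rot: [0.0, 0.986, 0.167, -0.003]
wrist_force: [-12.8, -7.7, 10.4]
opening: 0.003
grasp_force: 7.3
```

Emit:
play_rows:
  plan:
    - [0,[0.0025,0,0],0]
    - [0,[0.005,0,0],0]

```text
time_s: 18.1
eef_pos: [0.4766, -0.0146, 0.0347]
eef_rot: [0.0, 0.986, 0.168, -0.005]
wrist_force: [-20.4, -11.4, 17.9]
opening: -0.004
grasp_force: 11.6
```

Emit:
play_rows:
  plan:
    - [0,[0.0025,0,0],0]
    - [0,[0.0035,0,0],0]

```text
time_s: 18.3
eef_pos: [0.4767, -0.0146, 0.0347]
eef_rot: [0.0, 0.986, 0.168, -0.006]
wrist_force: [-24.0, -12.0, 21.4]
opening: 0.002
grasp_force: 13.8
```

Emit:
play_rows:
  plan:
    - [0,[-0.02,0,0],0]
    - [0,[-0.05,0,-0.01],0]
    - [0,[-0.06,0,-0.1],0]
    - [0,[-0.06,0,-0.2],0]
    - [0,[-0.06,0,-0.3],0]
    - [0,[-0.06,0,-0.4],0]
    - [0,[-0.06,0,-0.4],0]

```text
time_s: 19.0
eef_pos: [0.4629, -0.0219, 0.2013]
eef_rot: [0.003, 0.986, 0.167, 0.005]
wrist_force: [0.7, -0.3, 0.4]
opening: 0.002
grasp_force: 0.0
```

Run:
```python
from look import *
print(get_obs()["eef_pos"],get_obs()["wrist_force"])
c=camera("side");q=cloud(c).reshape(-1,3);o0,yaw=C["side"];x,y=top_edges(q,o0,np.deg2rad(yaw))
im=c["image"].reshape(-1,3).astype(int);s=(im[:,0]-im[:,2]>40)&(abs(y)<.05)&(x>.03)&(x<.26)&(abs(q[:,2]-.04)<.008)
X,Y,Z=x[s],y[s],q[s][:,2];print(s.sum(),np.percentile(X,[.5,99.5]),np.polyfit(X,Z,1))
k=(X>.118)&(X<.163);P=[]
for b in np.arange(.118,.163,.005):
    m=(X>=b)&(X<b+.005);P.append((b,np.percentile(Y[m],[4,96]).mean()))
print(np.polyfit(*np.array(P).T,1),np.mean(P,0))
```

```text
[ 0.46286851 -0.02186959  0.20130422] [ 0.6841896  -0.25422915  0.3778285 ]
388 [0.08708219 0.23398337] [0.00287851 0.03990129]
[ 0.01646429 -0.00182288] [0.1405     0.00049036]
```

The plate didn't move under 27 N, so it is home. It lies flat and within 0.5 mm of the bed's centreline, and the robot is clear of everything.

```bash
python3 -c "
from bench import *
print(hand_in())"
```

```text
the job is handed in; nothing more can be done
None
```

I took only the top long plate off its stack, slid it under the jaw until it stalled against the stop, and released it flat and in line with its tab pointing out of the open end. A 27 N push on the tab afterwards didn't move it, though I couldn't read the jaw or plunger directly. I handed the job in at about 19 s.

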